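Stack a shim pack on a two-pin locating fixture

TASK

Build the shim pack on the two-pin fixture: thread the narrow spacer plate over both pins and lower it until it sits flat on the seat blocks, then thread the wide cover plate over the pins flat on top of it. Each plate fits only with its big hole on the thick pin; guide it down rather than letting it drop down the pins. Leave the shorter odd plate, whose two holes are equal and too close together, and everything else on the bench where it is.

Things in the scene. Friction and masses are not known exactly. Their poses are not given: they have to be found in the camera images.
- fixture: fixed locating fixture: dark steel foot 60 x 112 x 8 mm, two aluminium seat blocks (34 x 28 mm, centred at y = +-32 mm, tops 22 mm above the bench), a steel pin upright in each. The gap between the blocks, 36 mm wide and 14 mm deep, leaves room for fingertips beside and below a plate. Origin: centre of the underside, z up, y along the pins towards the thick one.
- thick_pin (a point): axis of the thick pin (14 mm diameter, at fixture y = +32 mm) at the height of the seat-block tops (22 mm above the bench); the pin rises 34 mm above this point, the last 8 mm tapering to a blunt nose
- thin_pin (a point): axis of the thin pin (9 mm diameter, at fixture y = -32 mm) at the height of the seat-block tops; same height and taper as the thick pin
- spacer: spacer plate, plain aluminium, the NARROW one of the two long plates: 30 mm wide (x), 100 mm long (y), 12 mm thick. Origin: centre of its underside; z up, y along its length to the big hole (17 mm, at y = +32 mm); small hole (12 mm) at y = -32 mm, both round and right through. Loose, about 0.1 kg, lies flat on the bench, turned any way. Grip it low, across its width at mid-length.
- spacer_big_hole (a point): spacer's big hole: point on the hole's axis in the plane of the underside
- spacer_small_hole (a point): spacer's small hole: point on the hole's axis in the plane of the underside
- cover: cover plate, plain aluminium, the WIDE plate: 40 mm wide (x), 100 mm long (y), 10 mm thick. Origin: centre of its underside; z up, y along its length to the big hole (17 mm, at y = +32 mm); small hole (12 mm) at y = -32 mm, both round and right through. Loose, about 0.1 kg, lies flat on the bench, turned any way. Grip it low, across its width at mid-length.
- cover_big_hole (a point): cover's big hole: point on the hole's axis in the plane of the underside
- cover_small_hole (a point): cover's small hole: point on the hole's axis in the plane of the underside
- odd_plate: shorter look-alike plate from another set, 30 x 84 x 12 mm, two equal 12 mm holes 48 mm apart; does not fit, leave it. Loose; origin: centre of its underside, y along its length
- microscope_side (a point): point on the bench beside the big fixed microscope at the left: the whole microscope stands farther left than this point, from about 0.12 m nearer the robot to 0.3 m farther away, up to 0.4 m tall. Anything that starts over it or left of it should be drawn back towards the robot before it swings to the middle of the bench
- loupe: black loupe, 36 mm across, 34 mm tall, loose bystander; origin under its centre
- bulb_box: small brown carton, 46 x 46 x 63 mm tall, loose bystander; origin under its centre
- air_blower: rubber air bulb with a nozzle, 57 mm across, 105 mm tall, loose bystander; origin under its centre
- petri: covered sample dish, 52 mm across, 14 mm tall, loose bystander; origin under its centre
There are look-alikes about, which are no part of the job. What is shaped like the cover but turquoise is not meant.

How it is judged (in metres and radians):
On the way, in this order (a step that is already met when the one before it is completed fails the run):
1. the spacer sits over both pins, flat on the seat blocks (horizontal distance between spacer_big_hole and thick_pin below 0.004 m and z of spacer_big_hole in the frame of thick_pin between -0.0025 and 0.0025 m and horizontal distance between spacer_small_hole and thin_pin below 0.004 m and z of spacer_small_hole in the frame of thin_pin between -0.0025 and 0.0025 m and linear speed of spacer below 0.02 m/s), for 0.2 s.
2. the cover sits over both pins, flat on the spacer (horizontal distance between cover_big_hole and thick_pin below 0.004 m and z of cover_big_hole in the frame of thick_pin between 0.0095 and 0.0145 m and horizontal distance between cover_small_hole and thin_pin below 0.004 m and z of cover_small_hole in the frame of thin_pin between 0.0095 and 0.0145 m and linear speed of cover below 0.02 m/s), for 0.2 s.
At the end, for the whole second after the job is handed in: both plates are threaded over the two pins, big holes on the thick pin (hole axes within 4 mm of the pin axes), the spacer's underside within 2.5 mm of the seat-block tops and the cover's underside within 2.5 mm of the spacer's top, at both holes; both at rest (under 0.02 m/s) (all of step 1 and all of step 2); the robot touches nothing.
It fails at once if a bystander or the odd plate is moved by more than 30 mm (distance of any of loupe, bulb_box, air_blower, petri, odd_plate from where it was at the start of the episode above 0.03 m).
It fails at once if a plate is let drop down the pins (faster than 0.45 m/s while over the fixture with its underside lower than the pin noses, 58 mm above the bench) ((linear speed of spacer above 0.45 m/s and horizontal distance between spacer and fixture below 0.02 m and height (world z) of spacer below 0.058 m) or (linear speed of cover above 0.45 m/s and horizontal distance between cover and fixture below 0.02 m and height (world z) of cover below 0.058 m)).
It also fails if it takes over 64 s, if anything falls off the work surface, if the arm or the gripper's body presses on something with over 40 N, if the wrist force passes 120 N, or if a joint passes its speed limit or range.

ROBOT

A 6-joint arm with a two-finger parallel gripper is mounted at the origin on a cart in front of the work surface, level with it; the furniture and walls round the work are solid. World frame = base frame: x ahead of the robot, y to its left, z up, the work surface at z = 0. Lengths are in mm, angles in rad, forces in N, time in s.
With the tool pointing down it reaches from about 250 to 800 mm from the base axis. Payload 3.9 kg.
Tool frame: the origin (TCP) lies at the very end of the fingers, on their centre line; the grasp point (between the pads) lies manip.tcp_to_grasp behind it (manip.tcp_to_grasp is the distance from the TCP to the grasp point, in mm); z points along the fingers, y is the line along which they close (so a half turn about z gives the same grasp; the last joint's range is limited). The gripper opens to 85 mm and grips with 20 to 120 N. Pads are 22 mm wide; open, the fingers measure 114 mm over their backs; the gripper's body (76 mm by 85 mm) begins 54 mm behind the grasp point. The pads swing forward as they close: fully open they stand 13 mm farther back than shut.
Start: joints at [1.272, 0.26, -0.138, 1.173, 0, 1.571], TCP at [154.542, 501.729, 231.304] pointing down, gripper open.
Joint ranges: [-2.78, 2.78], [-0.83, 1.72], [-1.28, 1.37], [-1.9, 2.12], [-1.57, 1.48], [-3.14, 3.14]. Speed limits (rad/s): [2.57, 2.57, 3.14, 3.14, 3.14, 3.14].

INTERFACE

Orientations are given as a rotation vector (axis times angle).
In Python, from workcell import manip gives the robot as it stands.
- The arm moves only by the shell command python3 -m creep 'ROWS' [OPENING] [FORCE]. ROWS is a JSON object of lists of equal length, an entry for each row: "translation": the shift along the world's x, y, z in cm, a list of three; "yaw": the turn about the world's z in degrees. A call has 1 to 20 rows; each row is the pose to reach, as a shift and turn from the pose commanded when the call began; what a row does not reach only later rows make up. A row lasts 1/10 s, in which the tool goes at most 50 mm and 8.59 degrees, less where a joint would pass 70% of its speed; a pose out of reach is approached as far as the arm can. A call with a gripper value outside its range is refused whole. OPENING is the finger opening in cm, from 0 to 8.54, set as the call begins (- or left out, the last holds). The fingers move at their own pace and stop on an object; FORCE is the grip in N (left out, the last holds). Time passes only in rows, so rows that repeat a pose let the fingers close. It gives the time, the measured TCP pose, the force, the opening and the grip force at its end, in the units of the state.
- manip.get_state(): the state, without advancing time (a new reading comes with each control period).
- manip.read_camera(name): name is "side" or "top"; returns the picture (420x560x3 uint8, blue, green, red); there is no depth.
- manip.calibration(name): a dict with "K" (3x3 intrinsics, pixels), "k1" (the pictures are not rectified: a ray, as slopes to the right and down, at radius r is drawn at 1 + k1 r^2 times it, then the intrinsics apply), "extrinsics" (4x4, takes a point from camera to world coordinates). Camera axes: x right, y up, looking along -z (the intrinsics and any distortion apply to the point x, -y, -z); pixel columns grow to the right and rows downward; lengths in mm; the calibration is good to about 2 mm. A picture is of the moment at which its call begins. calibration takes no time and is no camera call.
- manip.hand_in(): hands the job in; it is judged then, once.
The state is a dict: "time": time; "joint_pos": joint angles; "joint_vel": joint speeds; "joint_torque": joint torques, N m; "tool_pos": TCP position; "eef_rot": TCP orientation; "ft_force": force on the tool from outside, world axes, zero at the start; "moment": the same for the moment, N m; "opening": finger opening in mm; "grasp_force": force on a finger pad.
Only numpy, scipy, OpenCV 4.12 (cv2) and the standard library are available. Lean on these libraries where they do the work, as an engineer would, in place of code of your own. Each camera call takes 0.05 s, during which the arm holds its last target. There are 200 camera calls.

## Working session

There is one attempt and no reset: what is moved stays moved. The work goes in short steps, Python scripts to look and compute and a shell command to move; the robot and the scene stay as the last step left them, time stands still between calls to the robot, and variables do not carry over. Pictures are saved under pics/ and viewed, at most 10 in all, crops included, and the job is handed in when it is done.

```bash
mkdir -p pics; cat > h.py <<'E'
import numpy as np, cv2
from workcell import manip
def shot(n,f):
    im=manip.read_camera(n); cv2.imwrite('pics/'+f,im); return im
def ray(n,px):
    c=manip.calibration(n);K=np.array(c['K']);E=np.array(c['extrinsics']);k=c['k1']
    d=np.array([(px[0]-K[0,2])/K[0,0],(px[1]-K[1,2])/K[1,1]]);u=d.copy()
    for _ in range(30): u=d/(1+k*(u@u))
    return E[:3,3],E[:3,:3]@np.array([u[0],-u[1],-1])
def at(n,px,z):
    o,d=ray(n,px); return (o+d*(z-o[2])/d[2])
def proj(n,p):
    c=manip.calibration(n);K=np.array(c['K']);E=np.array(c['extrinsics']);k=c['k1']
    q=E[:3,:3].T@(np.array(p,float)-E[:3,3]);u=np.array([q[0],-q[1]])/-q[2];u=u*(1+k*(u@u))
    return np.array([K[0,0]*u[0]+K[0,2],K[1,1]*u[1]+K[1,2]])
E
python3 - <<'E'
from h import *
shot('top','t0.png');shot('side','s0.png')
for n in('top','side'):
    c=manip.calibration(n);print(n,c['k1'],np.round(c['K'],1).tolist(),np.round(c['extrinsics'],2).tolist())
print(manip.tcp_to_grasp,manip.get_state())
E
```

```text
top 0.05482658722027578 [[494.6, 0.0, 278.8], [0.0, 494.6, 205.3], [0.0, 0.0, 1.0]] [[0.03, 1.0, -0.07, 468.58], [-1.0, 0.03, -0.02, 65.45], [-0.02, 0.07, 1.0, 1310.56], [0.0, 0.0, 0.0, 1.0]]
side 0.03281218704712387 [[396.8, 0.0, 281.2], [0.0, 396.8, 204.0], [0.0, 0.0, 1.0]] [[0.95, 0.2, -0.26, 336.69], [-0.32, 0.61, -0.72, -596.49], [0.02, 0.77, 0.64, 619.04], [0.0, 0.0, 0.0, 1.0]]
18.700000000000003 {'time': 0.1, 'joint_pos': array([ 1.27198626e+00,  2.60614266e-01, -1.39240415e-01,  1.17272193e+00,
        1.66844775e-05,  1.57083698e+00]), 'joint_vel': array([ 0.00120866, -0.00181512,  0.00149171,  0.00113546, -0.00042546,
        0.002004  ]), 'joint_torque': array([ 6.04821980e-04, -4.06508803e+01,  2.54527420e+01,  1.01078724e-02,
        4.52229665e-05,  3.77349352e-06]), 'tool_pos': array([154.36300311, 501.14315742, 230.55015016]), 'eef_rot': array([-4.67646594e-01, -3.10630569e+00,  2.76116669e-03]), 'ft_force': array([ 0.12080243, -0.54270204, -0.6374107 ]), 'moment': array([-0.06713413, -0.06810576, -0.01239338]), 'grasp_force': 0.0, 'opening': 85.15875535369217}
```

View pics/t0.png

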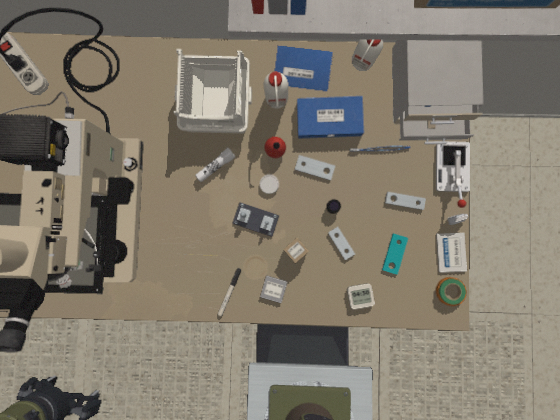

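View pics/s0.png

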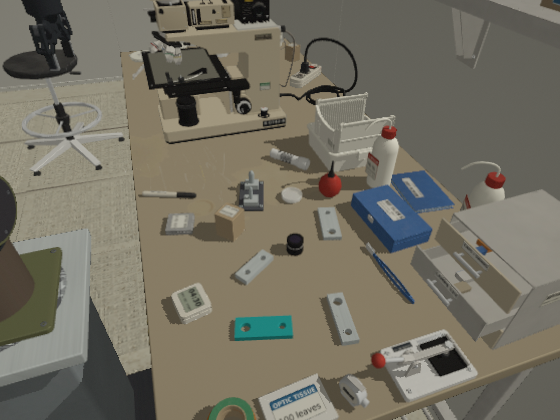

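The top view shows the fixture at (256,220) and these candidate plates: grey at (314,168), grey at (405,202), short grey at (341,244), and a turquoise look-alike at (395,254). I'll check the choice in one close crop.

```bash
python3 - <<'E'
from h import *
im=cv2.imread('pics/t0.png')
c=[im[y:y+66,x:x+88] for x,y in((270,135),(362,170),(298,211),(213,187))]
c=[cv2.resize(q,(400,300),interpolation=cv2.INTER_CUBIC) for q in c]
cv2.imwrite('pics/c0.png',np.vstack([np.hstack(c[:2]),np.hstack(c[2:])]))
E
```

```text
(no output)
```

View pics/c0.png

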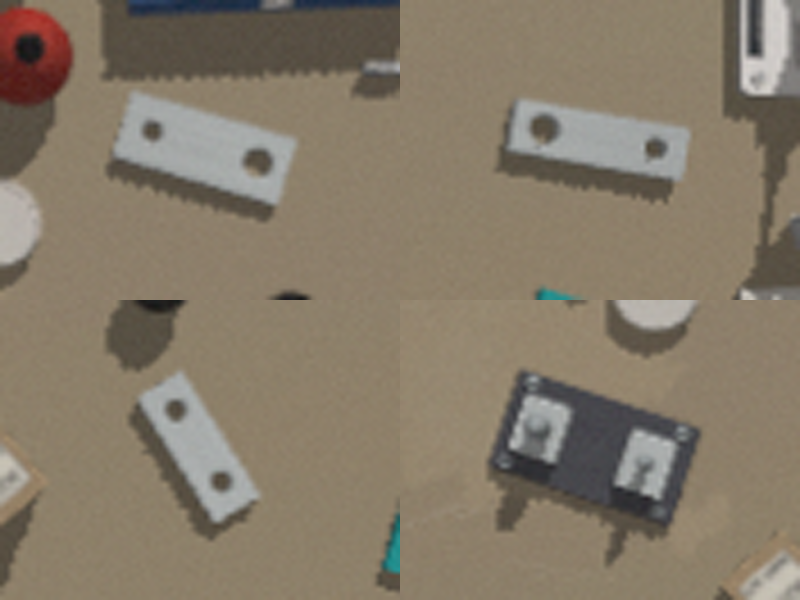

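The crops show the cover (wide, big hole on the right) top left and the spacer (narrow, big hole on the left) top right. The odd plate (equal holes) is bottom left, and the fixture, with its thick pin on the left, is bottom right. Next I'll measure them.

```bash
cat > m.py <<'E'
from h import *
def outline(im,cen,lo,hi,z,R=40,n='top'):
    # grey-level band blob containing/nearest cen -> rectangle in world plane z
    S=8;x0,y0=int(cen[0])-R,int(cen[1])-R
    g=cv2.resize(im[y0:y0+2*R,x0:x0+2*R],None,fx=S,fy=S,interpolation=cv2.INTER_CUBIC).astype(int)
    v=g.mean(2);sat=g[...,2]-g[...,0]
    m=((v>lo)&(v<hi)&(sat<16)).astype('uint8')
    k=np.ones((9,9),'uint8');m=cv2.morphologyEx(m,cv2.MORPH_OPEN,k)
    cs,_=cv2.findContours(m,cv2.RETR_CCOMP,cv2.CHAIN_APPROX_NONE)
    c=min((c for c in cs if cv2.contourArea(c)>S*S*40),key=lambda c:abs(cv2.pointPolygonTest(c,(R*S,R*S),True)) if cv2.pointPolygonTest(c,(R*S,R*S),True)<0 else 0)
    P=np.array([at(n,((p[0]+.5)/S-.5+x0,(p[1]+.5)/S-.5+y0),z)[:2] for p in c[::3,0]])
    return cv2.minAreaRect(P.astype('float32'))
E
python3 - <<'E'
from m import *
im=cv2.imread('pics/t0.png')
for nm,c,z in(('cover',(314,168),10),('spacer',(405,202),12),('odd',(341,244),12)):
    for lo in(130,145): print(nm,lo,np.round(np.hstack(outline(im,c,lo,256,z)),1))
print('foot',np.round(np.hstack(outline(im,(256,220),0,85,8)),1))
def cp(x,y,o): return (o[0]+(x+.5)/4.545-.5,o[1]+(y+.5)/4.545-.5)
f=(213,187);cv=(270,135);sp=(362,170);sp2=lambda x,y:cp(x-400,y,sp)
for nm,p,z in(('thick',cp(537-400,425-300,f),56),('thin',cp(645-400,466-300,f),56),('cbig',cp(258,161,cv),10),('csm',cp(152,130,cv),10),('sbig',sp2(544,128),12),('ssm',sp2(655,148),12)): print(nm,np.round(p,1),np.round(at('top',p,z),1))
foot=[at('top',cp(x-400,y-300,f),8)[:2] for x,y in((522,372),(698,430),(668,524),(492,474))]
print('footcorners',np.round(np.mean(foot,0),1))
for nm,p in(('loupe',(334,206)),('box',(296,250)),('petri',(269,184)),('blower',(275,147))):print(nm,at('top',p,20)[:2].round())
for x in ((141,279),(141,140)): print(at('top',x,0).round())
E
```

```text
cover 130 [ 6.679e+02 -4.000e-01  1.009e+02  4.100e+01  7.440e+01]
cover 145 [668.1  -0.7 100.5  40.2  74.8]
spacer 130 [ 585.5 -239.3  100.5   31.2   81.3]
spacer 145 [ 586.  -239.6   99.7   30.    81.3]
odd 130 [469.6 -74.3  84.9  30.9  33.3]
odd 145 [469.8 -74.6  84.8  30.5  33.4]
foot [524.5 152.2 111.8  60.7  72.9]
thick [242.8 214.1] [535.2 181.4  56. ]
thin [266.5 223.1] [513.9 120.3  56. ]
cbig [326.4 170. ] [660.3 -31.8  10. ]
csm [303.1 163.2] [677.   30.2  10. ]
sbig [393.3 197.8] [ 591.1 -207.8   12. ]
ssm [417.7 202.2] [ 581.2 -271.    12. ]
footcorners [524.2 151.8]
loupe [565. -53.]
box [448.  43.]
petri [618. 118.]
blower [717. 106.]
[360. 448.   0.]
[730. 466.   0.]
```

```bash
python3 -m creep '{"translation":[[-1.3,-4.3,0],[-2.6,-8.6,0],[-4,-13,0],[-5.3,-17.2,0],[-6.6,-21.5,0],[-3,-24.5,0],[1,-27.5,0],[4.5,-30.5,0],[6.5,-35,0],[8.5,-39,0],[10.5,-43,0],[12,-47,0],[13.5,-51,0],[16.5,-55,0],[19.5,-59,0],[23,-62,0],[27,-65,0],[31,-68,0],[35,-71,0],[35,-71,0]],"yaw":[0,0,0,0,-4,-12,-20,-28,-36,-44,-52,-60,-68,-76,-81.6,-81.6,-81.6,-81.6,-81.6,-81.6]}' 6
python3 - <<'E'
from h import *
s=manip.get_state();from scipy.spatial.transform import Rotation as R
y=R.from_rotvec(s['eef_rot']).as_matrix()[:,1];print(s['joint_pos'],np.degrees(np.arctan2(y[1],y[0])),'to spacer cm',(np.array([586,-239.5])-s['tool_pos'][:2])/10)
E
```

```text
time: 2.1
tool_pos: [509.3, -212.0, 228.9]
eef_rot: [2.385, 2.042, 0.0]
ft_force: [-1.6, 0.7, -0.9]
opening: 59.8
grasp_force: 0.0
[-3.94118236e-01  3.05631541e-01 -7.96697779e-02  1.18390335e+00
 -6.03361453e-04  1.33123905e+00] -8.855679572048764 to spacer cm [ 7.66549014 -2.74656267]
```

```bash
python3 -m creep '{"translation":[[3.8,-1.5,-1],[8.15,-3.1,-4],[8.15,-3.1,-9],[8.15,-3.1,-13],[8.15,-3.1,-16],[8.15,-3.1,-17],[8.15,-3.1,-17],[8.15,-3.1,-17],[8.15,-3.1,-17],[8.15,-3.1,-17]],"yaw":[0,0,0,0,0,0,0,0,0,0]}'
python3 - <<'E'
from h import *
shot('top','t1.png');im=shot('side','s1.png');s=manip.get_state();print(s['tool_pos'],s['joint_vel'].round(3))
# side view of plate corners: predicted
print(proj('side',(586,-239.5,12)),proj('side',(590.8,-207.9,12)))
x,y=map(int,proj('side',(586,-239.5,12)));cv2.imwrite('pics/c1.png',cv2.resize(im[y-75:y+45,x-80:x+80],(800,600),interpolation=cv2.INTER_CUBIC))
E
```

```text
time: 3.1
tool_pos: [587.4, -239.8, 63.5]
eef_rot: [2.381, 2.044, 0.003]
ft_force: [0.2, -1.1, -0.2]
opening: 59.9
grasp_force: 0.0
[ 586.86471998 -239.60623789   62.74032182] [-0.001  0.006 -0.009 -0.001 -0.001  0.   ]
[342.52643803 315.8564414 ] [337.37736364 301.18096253]
```

View pics/c1.png

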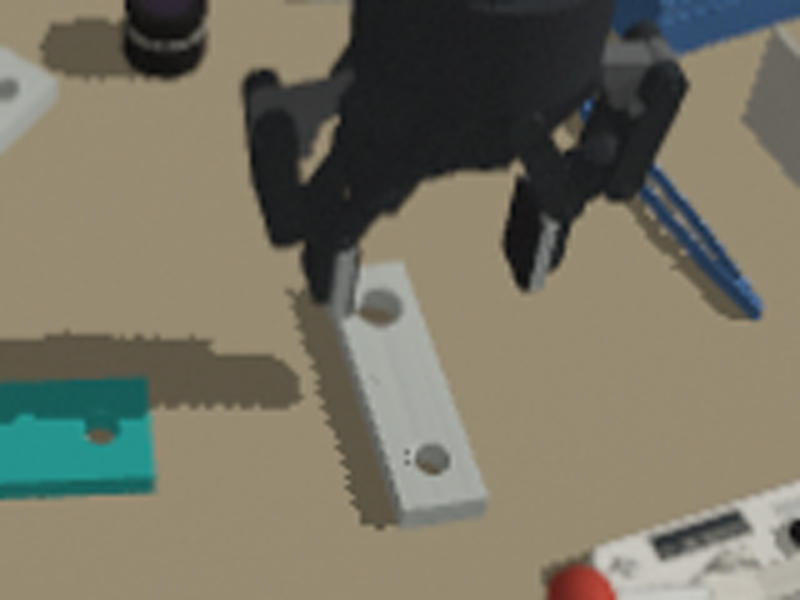

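The fingers straddle the spacer at mid-length, with its holes at about (380,307) and (432,459) in the crop. I'll go down and grip.

```bash
python3 -m creep '{"translation":[[0,0,-2],[0,0,-4],[0,0,-5.3],[0,0,-5.9],[0,0,-5.9],[0,0,-5.9],[0,0,-5.9]],"yaw":[0,0,0,0,0,0,0]}' 6
python3 -m creep '{"translation":[[0,0,0],[0,0,0],[0,0,0],[0,0,0],[0,0,0],[0,0,0],[0,0,0],[0,0,0],[0,0,0],[0,0,0]],"yaw":[0,0,0,0,0,0,0,0,0,0]}' 0 50
```

```text
time: 3.9
tool_pos: [586.9, -239.6, 3.3]
eef_rot: [2.383, 2.045, 0.001]
ft_force: [0.7, -0.1, 0.6]
opening: 59.7
grasp_force: 0.0
time: 4.9
tool_pos: [586.7, -239.5, 3.1]
eef_rot: [2.383, 2.045, 0.001]
ft_force: [-0.5, 1.0, 4.9]
opening: 28.7
grasp_force: 50.3
```

```bash
python3 -m creep '{"translation":[[0,0,2],[0,0,6],[0,0,10],[0,0,12],[0,0,12],[0,0,12]],"yaw":[0,0,0,0,0,0]}'
python3 - <<'E'
from m import *
im=cv2.imread('pics/t0.png')
for hi in(75,85,95,105): print('foot',np.round(np.hstack(outline(im,(256,220),0,hi,8)),1))
for c in((243,216),(267,226)):
  for lo in (120,135): print('seat',np.round(np.hstack(outline(im,c,lo,256,22,R=12)),1))
# model overlay
F=np.array([524.4,152]);out=[]
for n,f in(('top','t0'),('side','s0')):
  im=cv2.imread(f'pics/{f}.png');S=10;u=proj(n,(*F,25));x0,y0=int(u[0])-20,int(u[1])-30
  g=cv2.resize(im[y0:y0+60,x0:x0+40],None,fx=S,fy=S,interpolation=cv2.INTER_CUBIC)
  a=np.radians(72.4);ey=np.array([np.cos(a),np.sin(a)]);ex=np.array([ey[1],-ey[0]])
  def P(x,y,z):
    q=proj(n,(*(F+x*ex+y*ey),z));return tuple(int(v) for v in ((q-[x0,y0]+.5)*S))
  def poly(pts,col): cv2.polylines(g,[np.array([P(*p) for p in pts])],True,col,1)
  poly([(sx*30,sy*56,8) for sx,sy in((1,1),(1,-1),(-1,-1),(-1,1))],(0,0,255))
  for s,r in((1,7),(-1,4.5)):
    poly([(i*17,s*32+j*14,22) for i,j in((1,1),(1,-1),(-1,-1),(-1,1))],(0,255,0))
    for z,k in((22,1),(48,1),(56,.5)): poly([(k*r*np.cos(t),s*32+k*r*np.sin(t),z) for t in np.linspace(0,6.28,24)],(255,0,255))
  out.append(g)
cv2.imwrite('pics/f0.png',np.hstack(out))
E
```

```text
time: 5.5
tool_pos: [585.7, -239.1, 121.7]
eef_rot: [-2.384, -2.046, 0.0]
ft_force: [-0.1, 0.2, -1.0]
opening: 28.2
grasp_force: 49.6
foot [523.  148.5 100.1  59.8  72.5]
foot [524.5 152.2 111.8  60.7  72.9]
foot [524.9 152.2 112.1  61.5  72.9]
foot [525.  152.3 111.9  61.8  73.1]
seat [535.8 182.7  29.1  34.   73.2]
seat [535.7 182.8  27.9  32.8  72.9]
seat [516.9 121.2  28.1  34.7  73.2]
seat [516.9 121.1  27.1  33.3  72.4]Traceback (most recent call last):
  File "<stdin>", line 9, in <module>
  File "h.py", line 13, in proj
    c=manip.calibration(n);K=np.array(c['K']);E=np.array(c['extrinsics']);k=c['k1']
ValueError: time passes only in moves, steps and waits
```

```bash
python3 -m creep '{"translation":[[-0.6,4,0],[-1.3,8.5,0],[-2,13,0],[-2.7,17.5,0],[-3.4,22,0],[-4.1,26.5,0],[-4.8,31,0],[-5.4,35,0],[-5.8,38,0],[-5.97,39.1,-1],[-5.97,39.1,-3],[-5.97,39.1,-4],[-5.97,39.1,-4],[-5.97,39.1,-4],[-5.97,39.1,-4],[-5.97,39.1,-4]],"yaw":[0,0,-1,-3,-5,-7,-8.1,-8.1,-8.1,-8.1,-8.1,-8.1,-8.1,-8.1,-8.1,-8.1]}'
python3 - <<'E'
import h; from h import *
from scipy.spatial.transform import Rotation as R
C={n:manip.calibration(n) for n in('top','side')}
import json;json.dump({n:{k:np.array(v).tolist() for k,v in c.items()} for n,c in C.items()},open('cal.json','w'))
s=manip.get_state();y=R.from_rotvec(s['eef_rot']).as_matrix()[:,1];print(s['tool_pos'],np.degrees(np.arctan2(y[1],y[0])))
shot('top','t2.png');shot('side','s2.png')
E
sed -i "s/c=manip.calibration(n)/c=CAL[n]/; s/^from workcell.*/&\nimport json,os\nCAL=json.load(open('cal.json')) if os.path.exists('cal.json') else {}/" h.py
cat > ov.py <<'E'
from h import *
def overlay(files,F,ang,Pl,w,th,out,W=40,H=60,S=10):
  res=[]
  for n,f in files:
    im=cv2.imread(f'pics/{f}.png');u=proj(n,(*F,25));x0,y0=int(u[0])-W//2,int(u[1])-H//2
    g=cv2.resize(im[y0:y0+H,x0:x0+W],None,fx=S,fy=S,interpolation=cv2.INTER_CUBIC)
    def draw(C,a,pts,col):
      a=np.radians(a);ey=np.array([np.cos(a),np.sin(a)]);ex=np.array([ey[1],-ey[0]])
      q=[((proj(n,(*(np.array(C)+x*ex+y*ey),z))-[x0,y0]+.5)*S).astype(int) for x,y,z in pts]
      cv2.polylines(g,[np.array(q)],True,col,1)
    rect=lambda hx,hy,cy,z:[(i*hx,cy+j*hy,z) for i,j in((1,1),(1,-1),(-1,-1),(-1,1))]
    cir=lambda r,cy,z:[(r*np.cos(t),cy+r*np.sin(t),z) for t in np.linspace(0,6.28,24)]
    draw(F,ang,rect(30,56,0,8),(0,0,255))
    for s,r in((32,7),(-32,4.5)):
      draw(F,ang,rect(17,14,s,22),(0,255,0))
      for z,k in((22,1),(48,1),(56,.5)): draw(F,ang,cir(k*r,s,z),(255,0,255))
    if Pl:
      c,a,z=Pl
      draw(c,a,rect(w/2,50,0,z),(255,255,0));draw(c,a,rect(w/2,50,0,z+th),(0,255,255))
      for s,r in((32,8.5),(-32,6)):draw(c,a,cir(r,s,z+th),(0,255,255))
    res.append(g)
  cv2.imwrite('pics/'+out,np.hstack(res))
E
python3 - <<'E'
from ov import *
overlay([('top','t0'),('side','s0')],(525.3,151.8),73,None,0,0,'f0.png')
E
```

```text
time: 7.1
tool_pos: [527.1, 151.4, 83.0]
eef_rot: [2.523, 1.871, 0.002]
ft_force: [-0.9, -0.6, -0.9]
opening: 28.4
grasp_force: 49.6
[527.12363167 151.43808232  83.04645883] -16.868403235104978
```

View pics/f0.png

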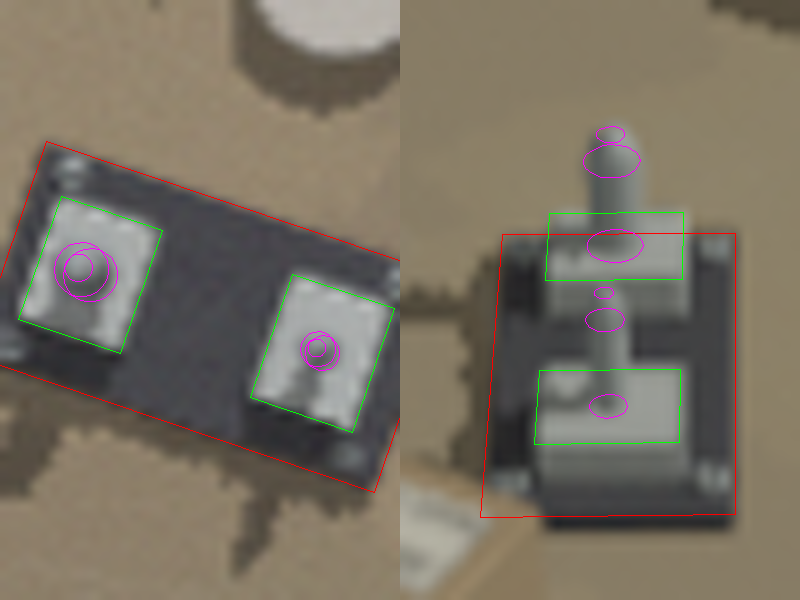

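The top overlay fits the foot and seats; the side view suggests the fixture is about 1 mm further in +x. Next I'll compare the held plate against the model in both views.

```bash
python3 - <<'E'
from ov import *
overlay([('top','t2'),('side','s2')],(525.3,151.8),73,((527.1,151.4),73.1,79.8),30,12,'f1.png')
E
```

```text
(no output)
```

View pics/f1.png

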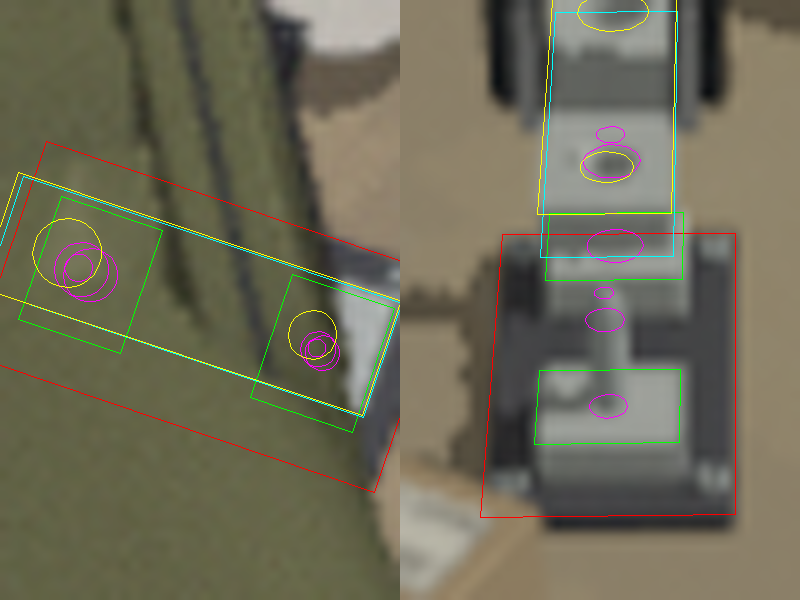

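```bash
python3 -m creep '{"translation":[[-0.12,0.04,-0.8],[-0.12,0.04,-1.6],[-0.12,0.04,-2],[-0.12,0.04,-2.3],[-0.12,0.04,-2.6],[-0.12,0.04,-2.9],[-0.12,0.04,-3.0],[-0.12,0.04,-3.0],[-0.12,0.04,-3.0]],"yaw":[0,0,0,0,0,0,0,0,0]}'; python3 - <<'E'
from ov import *
s=manip.get_state();t=s['tool_pos'];print(t,s['ft_force'],s['moment'])
shot('side','s3.png')
overlay([('side','s3')],(525.3,151.8),73,(t[:2],73,t[2]-3.2),30,12,'f2.png',60,60)
E
```

```text
time: 8.1
tool_pos: [525.3, 152.2, 52.4]
eef_rot: [2.522, 1.873, 0.0]
ft_force: [0.8, -0.0, -1.6]
opening: 28.6
grasp_force: 49.6
[525.26959303 152.15998876  52.42193802] [ 0.80008348 -0.0068671  -1.6000144 ] [-0.01338853  0.0015745   0.02952512]
```

View pics/f2.png

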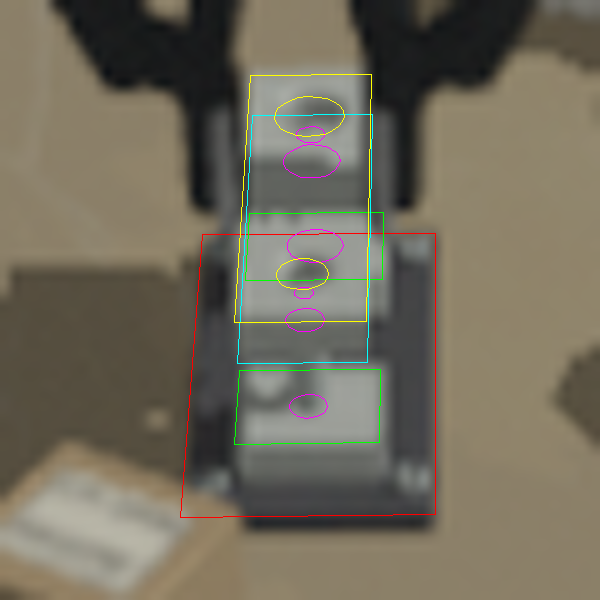

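The plate's underside is about 7 mm below the noses with no contact force, so I'll carry on down gently.

```bash
python3 -m creep '{"translation":[[0,0,-0.3],[0,0,-0.6],[0,0,-0.9],[0,0,-1.2],[0,0,-1.5],[0,0,-1.5],[0,0,-1.5]],"yaw":[0,0,0,0,0,0,0]}'; python3 -c "
from h import *
s=manip.get_state();print(s['ft_force'],s['moment'])"
```

```text
time: 8.85
tool_pos: [525.0, 152.1, 37.2]
eef_rot: [-2.522, -1.873, 0.0]
ft_force: [0.5, 0.2, -0.5]
opening: 28.6
grasp_force: 49.6
[ 0.51585764  0.16373655 -0.46503166] [-0.03557998  0.01566295 -0.02483741]
```

```bash
python3 -m creep '{"translation":[[0,0,-0.3],[0,0,-0.6],[0,0,-0.8],[0,0,-1.0],[0,0,-1.1],[0,0,-1.15],[0,0,-1.2],[0,0,-1.2],[0,0,-1.2]],"yaw":[0,0,0,0,0,0,0,0,0]}'; python3 -c "
from h import *
s=manip.get_state();print(s['ft_force'],s['moment'])"
```

```text
time: 9.75
tool_pos: [525.2, 152.2, 25.4]
eef_rot: [2.522, 1.873, 0.0]
ft_force: [-0.2, -0.1, -0.5]
opening: 28.5
grasp_force: 49.6
[-0.17769279 -0.14633767 -0.47751211] [ 0.02056213 -0.02959484 -0.03411045]
```

```bash
python3 -m creep '{"translation":[[0,0,-0.03],[0,0,-0.06],[0,0,-0.06],[0,0,-0.06]],"yaw":[0,0,0,0]}';python3 -m creep '{"translation":[[0,0,-0.03],[0,0,-0.06],[0,0,-0.06],[0,0,-0.06]],"yaw":[0,0,0,0]}'
```

```text
time: 10.15
tool_pos: [525.3, 152.2, 25.1]
eef_rot: [2.522, 1.873, 0.001]
ft_force: [-0.3, -0.8, 5.9]
opening: 28.2
grasp_force: 50.2
time: 10.55
tool_pos: [525.3, 152.2, 25.1]
eef_rot: [2.522, 1.873, 0.001]
ft_force: [-2.9, -1.2, 9.5]
opening: 28.5
grasp_force: 50.8
```

```bash
python3 -m creep '{"translation":[[0,0,0],[0,0,0],[0,0,0],[0,0,0],[0,0,0.5],[0,0,2],[0,0,5],[0,0,9],[0,0,11],[0,0,11]],"yaw":[0,0,0,0,0,0,0,0,0,0]}' 5.5; python3 -c "
from h import *
shot('side','s4.png')"
```

```text
time: 11.55
tool_pos: [527.9, 152.9, 137.9]
eef_rot: [2.52, 1.871, 0.011]
ft_force: [0.7, -0.3, 0.4]
opening: 55.3
grasp_force: 0.0
```

```bash
python3 -m creep '{"translation":[[2.8,-3,0],[5.6,-6,0],[8.4,-9,0],[11.2,-12,0],[13.5,-14.5,0],[14.3,-15.3,-2],[14.3,-15.3,-5],[14.3,-15.3,-7.5],[14.3,-15.3,-7.5],[14.3,-15.3,-7.5],[14.3,-15.3,-7.5],[14.3,-15.3,-7.5]],"yaw":[0,0,1.5,1.5,1.5,1.5,1.5,1.5,1.5,1.5,1.5,1.5]}' 6.2; python3 - <<'E'
from ov import *
from scipy.spatial.transform import Rotation as R
s=manip.get_state();y=R.from_rotvec(s['eef_rot']).as_matrix()[:,1];print(s['tool_pos'],np.degrees(np.arctan2(y[1],y[0])))
shot('side','s5.png')
t=s['tool_pos']
overlay([('side','s4'),('side','s5')],(525.5,152.),73,((525.5,152.),73,22),30,12,'f3.png')
im=cv2.imread('pics/s5.png');x,y=map(int,proj('side',(668,-1,10)));g=cv2.resize(im[y-40:y+20,x-20:x+20],(400,600),interpolation=cv2.INTER_CUBIC)
f=cv2.imread('pics/f3.png')[:, :400];cv2.imwrite('pics/f3.png',np.hstack([f,g]))
E
```

```text
time: 12.8
tool_pos: [669.4, -0.7, 60.8]
eef_rot: [2.496, 1.905, 0.004]
ft_force: [-1.0, 0.2, 0.1]
opening: 62.3
grasp_force: 0.0
[ 6.69373370e+02 -6.64186592e-01  6.07923588e+01] -15.302820306964646
```

View pics/f3.png

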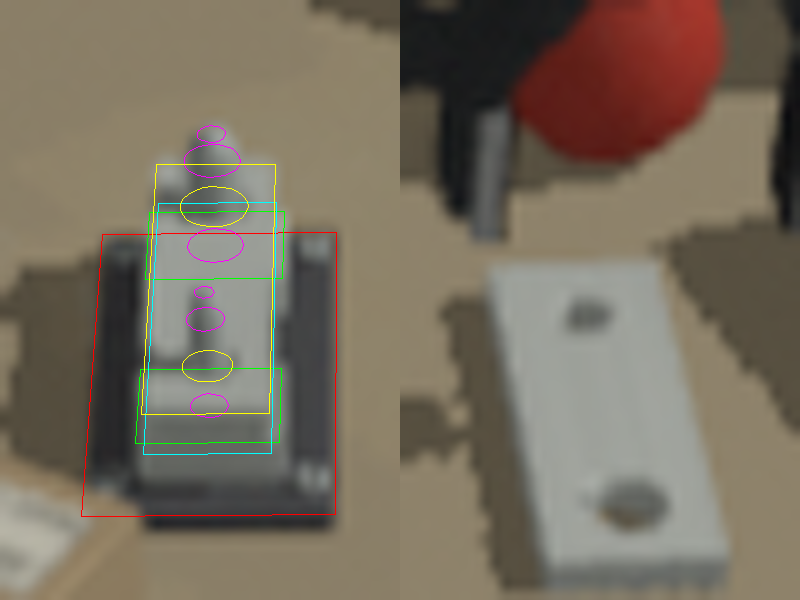

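The spacer sits flat on the seats over both pins. The cover lies between the open fingers, with its big hole at crop (633,503) towards −y. I'll grip it now.

```bash
python3 -m creep '{"translation":[[0,0,-2],[0,0,-4],[0,0,-5.2],[0,0,-5.65],[0,0,-5.65],[0,0,-5.65],[0,0,-5.65]],"yaw":[0,0,0,0,0,0,0]}'
python3 -m creep '{"translation":[[0,0,0],[0,0,0],[0,0,0],[0,0,0],[0,0,0],[0,0,0],[0,0,0],[0,0,0],[0,0,0]],"yaw":[0,0,0,0,0,0,0,0,0]}' 0 50
```

```text
time: 13.55
tool_pos: [669.1, -0.8, 3.7]
eef_rot: [2.497, 1.905, 0.003]
ft_force: [-0.7, -0.2, 1.0]
opening: 62.0
grasp_force: 0.0
time: 14.45
tool_pos: [668.8, -0.9, 3.7]
eef_rot: [2.497, 1.905, 0.002]
ft_force: [-1.2, -0.2, 6.1]
opening: 38.0
grasp_force: 50.9
```

```bash
python3 -m creep '{"translation":[[0,0,2],[0,0,6],[0,0,10],[0,0,13],[-1,1,13],[-2,2,13],[-3,3,13],[-4,4,13],[-5,5,13],[-6,6,13],[-7,7,13],[-8,8,13],[-9,9,13],[-10,10,13],[-11,11.5,13],[-12,13,13],[-13,14,13],[-14,15,13],[-14.3,15.3,13],[-14.3,15.3,13]],"yaw":[0,0,0,8,16,24,32,40,48,56,64,72,80,88,96,104,112,120,128,136]}'
python3 -m creep '{"translation":[[0,0,0],[0,0,0],[0,0,0],[0,0,0],[0,0,0],[0,0,-0.5],[0,0,-2],[0,0,-4],[0,0,-5],[0,0,-5],[0,0,-5],[0,0,-5],[0,0,-5]],"yaw":[8,16,24,32,40,42.5,42.5,42.5,42.5,42.5,42.5,42.5,42.5]}'
python3 - <<'E'
from ov import *
from scipy.spatial.transform import Rotation as R
s=manip.get_state();y=R.from_rotvec(s['eef_rot']).as_matrix()[:,1];t=s['tool_pos'];print(t,np.degrees(np.arctan2(y[1],y[0])),s['joint_pos'])
shot('side','s6.png')
overlay([('side','s6')],(525.5,152.),73,(t[:2],73.2,t[2]-3.7),40,10,'f4.png',60,60)
E
```

```text
time: 16.45
tool_pos: [523.9, 152.6, 132.1]
eef_rot: [0.841, -3.025, -0.0]
ft_force: [-0.2, -0.0, -1.3]
opening: 38.2
grasp_force: 50.7
time: 17.75
tool_pos: [525.9, 152.3, 83.5]
eef_rot: [-1.872, 2.521, -0.001]
ft_force: [-0.3, -0.5, -1.6]
opening: 37.8
grasp_force: 50.7
[525.89420246 152.34305628  83.47970071] 163.18243617974395 [ 2.81992638e-01  4.00576200e-01 -3.40311292e-01  8.28190478e-01
 -4.59121379e-05 -9.95282524e-01]
```

View pics/f4.png

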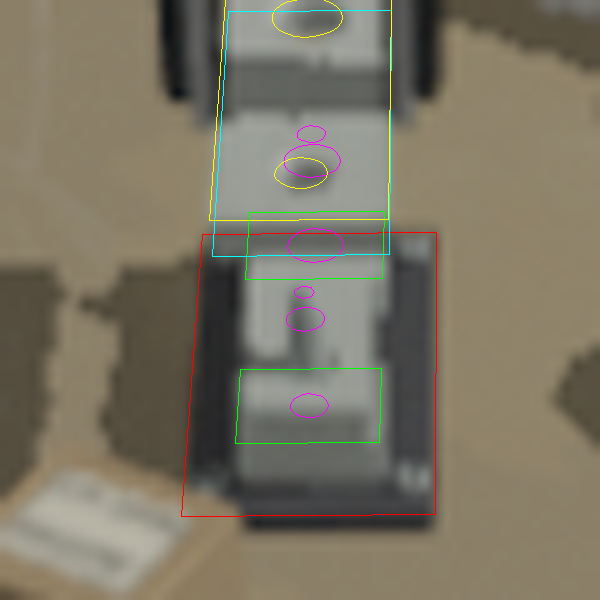

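The cover is held over the fixture with its small hole (crop about (305,170)) over the thin pin's end, as it should be. I'll lower it in stages.

```bash
python3 -m creep '{"translation":[[0,0,-0.8],[0,0,-1.6],[0,0,-2],[0,0,-2.3],[0,0,-2.6],[0,0,-2.9],[0,0,-3.1],[0,0,-3.1],[0,0,-3.1]],"yaw":[0,0,0,0,0,0,0,0,0]}'
```

```text
time: 18.7
tool_pos: [525.3, 152.3, 51.7]
eef_rot: [-1.873, 2.522, -0.0]
ft_force: [0.6, 0.5, -1.8]
opening: 38.0
grasp_force: 50.7
```

```bash
python3 -m creep '{"translation":[[0,0,-0.3],[0,0,-0.6],[0,0,-0.9],[0,0,-1.1],[0,0,-1.25],[0,0,-1.3],[0,0,-1.3],[0,0,-1.3]],"yaw":[0,0,0,0,0,0,0,0]}';python3 -m creep '{"translation":[[0,0,-0.03],[0,0,-0.06],[0,0,-0.09],[0,0,-0.12],[0,0,-0.12],[0,0,-0.12]],"yaw":[0,0,0,0,0,0]}'
```

```text
time: 19.5
tool_pos: [525.4, 152.4, 38.7]
eef_rot: [-1.872, 2.522, 0.0]
ft_force: [1.1, 2.2, -1.0]
opening: 37.9
grasp_force: 50.7
time: 20.1
tool_pos: [525.5, 152.4, 37.7]
eef_rot: [-1.872, 2.522, 0.0]
ft_force: [0.4, 3.6, 2.5]
opening: 38.1
grasp_force: 51.1
```

Contact is starting at the expected height. I'll press a touch more, then release.

```bash
python3 -m creep '{"translation":[[0,0,-0.03],[0,0,-0.06],[0,0,-0.06],[0,0,-0.06]],"yaw":[0,0,0,0]}'; python3 -m creep '{"translation":[[0,0,0],[0,0,0],[0,0,0],[0,0,0],[0,0,0.5],[0,0,2],[0,0,5],[0,0,9],[0,0,12],[0,0,12],[0,0,12],[0,0,12]],"yaw":[0,0,0,0,0,0,0,0,0,0,0,0]}' 6.2; python3 - <<'E'
from ov import *
shot('side','s7.png')
overlay([('side','s7')],(525.5,152.),73,((525.5,152.2),73,34),40,10,'f5.png',60,60)
E
```

```text
time: 20.5
tool_pos: [525.4, 152.4, 37.6]
eef_rot: [-1.872, 2.522, -0.0]
ft_force: [-0.0, 2.9, 7.8]
opening: 38.2
grasp_force: 51.6
time: 21.7
tool_pos: [524.2, 151.8, 155.8]
eef_rot: [1.871, -2.521, -0.001]
ft_force: [-0.6, -0.7, -0.7]
opening: 61.9
grasp_force: 0.0
```

View pics/f5.png

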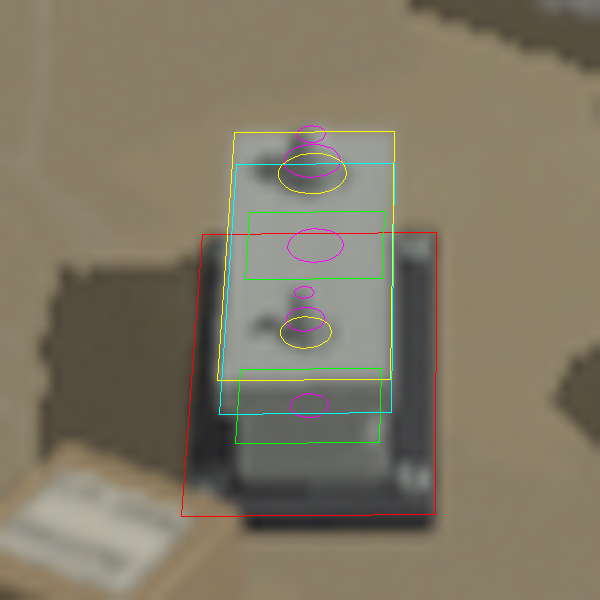

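The cover lies flat on the spacer, matching the model at z = 34 mm. Both pins show through its holes, at crop (310,150) and (303,305), and the gripper is clear.

```bash
python3 -c "
from workcell import manip
print(manip.hand_in())"
```

```text
the job is handed in; nothing more can be done
None
```

The spacer is seated flat on the fixture with the cover flat on top, both threaded over the pins with big holes on the thick pin; the arm is clear and the job was handed in at about 22 s (no verdict was returned).

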